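# Flag the tees and elbows for reorder

## Robot

A 6-joint arm with a two-finger parallel gripper is mounted at the origin on the work surface. World frame = base frame: x ahead of the robot, y to its left, z up, the work surface at z = 0. Lengths are in m, angles in rad, forces in N, time in s.
With the tool pointing down it reaches from about 0.35 to 0.875 m from the base axis. Payload 4.2 kg.
Tool frame: the origin (TCP) lies midway between the tips of the shut fingers; the grasp point (between the pads) lies arm.tcp_to_grasp behind it (arm.tcp_to_grasp is the distance from the TCP to the grasp point, in m); z points along the fingers, y is the line along which they close (so a half turn about z gives the same grasp; the last joint's range is limited). The gripper opens to 87 mm and grips with 3 to 60 N. Pads are 19 mm wide; open, the fingers measure 117 mm over their backs; the gripper's body (75 mm by 190 mm) begins 51 mm behind the grasp point.
Start: joints at [0.259, 0.385, 0.008, 0, -1.194, -0.259], TCP at [0.625, 0, 0.223] pointing down, gripper open.
Joint ranges: [-3.14, 3.14], [-1.21, 2.06], [-1.07, 1.41], [-3.16, 2.05], [-2.99, -0.16], [-3.1, 3.1]. Speed limits (rad/s): [2.79, 2.79, 3.14, 3.14, 3.14, 3.14].

## Interface

Orientations are given as a rotation vector (axis times angle).
In Python, from rig import arm gives the robot as it stands.
- The arm moves only by the tool send_rows, never from a script. Its argument "targets" is a list of rows, each a list of 4 numbers: the shift along the tool's x, y, z in m, then the turn about the tool's z in rad. In form: [[tx, ty, tz, roll], ...]. A call has 1 to 5 rows; each row shifts and turns the commanded pose from where the row before left it, along the tool's axes as they then stand; what a row does not reach is not made up. A row lasts 1/10 s, in which the tool goes at most 50 mm and 8.59 degrees, less where a joint would pass 70% of its speed; a pose out of reach is approached as far as the arm can. A call with a gripper value outside its range is refused whole. "jaw" is the closure, from -1 (fully open) to 1 (shut), set as the call begins (left out, the last holds). The fingers move at their own pace and stop on an object; "newtons" is the grip in N (left out, the last holds). Time passes only in rows, so rows that do not move let the fingers close. It gives the time, the measured TCP pose, the force, the opening and the grip force at its end, in the units of the state.
- arm.get_obs(): the state, without advancing time (a new reading comes with each control period).
- arm.grab_frame(name): name is "scene" or "side" or "wrist"; returns a dict with "frame" (384x512x3 uint8, red, green, blue), "fov_y" (degrees; the focal length in pixels is half the picture's height over the tangent of half this angle, whatever the lens; pixels are square), "cx", "cy" (the principal point, pixels), "view" (4x4, takes a point from world to camera coordinates). Camera axes: x right, y down, z forward; pixel columns grow to the right and rows downward; lengths in m; the calibration is good to about 2 mm. A picture is of the moment at which its call begins. There is no depth.
- arm.hand_in(): hands the job in; it is judged then, once.
The state is a dict: "time": time; "joints": joint angles; "dq": joint speeds; "joint_efforts": joint torques, N m; "ee_pos": TCP position; "orientation": TCP orientation; "contact_force": force on the tool from outside, world axes, zero at the start; "wrist_torque": the same for the moment, N m; "gripper_width": finger opening in m; "grasp_force": force on a finger pad.
Only numpy, scipy, OpenCV 4.12 (cv2) and the standard library are available. Lean on these libraries where they do the work, as an engineer would, in place of code of your own. Each camera call takes 0.05 s, during which the arm holds its last target. There are 200 camera calls.

## Task

The brass tees and the brass elbows are down to their last one. With the fingertips, gently push the steel reorder peg at the front of the tee's bin fully home, and likewise the peg of the elbow's bin, in either order, then withdraw. Leave the pegs of the other two bins up, and do not pick up or disturb any of the fittings or the things on the bench.

Things in the scene. Friction and masses are not known exactly. Their poses are not given: they have to be found in the camera images.
- bin_tee: Light timber bin with one brass tee in it, fixed, 190 (x) x 130 (y) x 50 mm high; origin at the centre of its underside, 6 mm above the bench. Its front, at -x, is a solid 45 mm deep block with the reorder peg upright in the middle of its top; behind that is an open compartment 135 x 110 mm, lined dark, floor 8 mm above the origin. The four bins stand side by side in one grey steel tray, in any order, all facing the same way.
- peg_tee_top (a point): Centre of the flat top of the reorder peg of the bin with one brass tee: a plain steel peg, 26 mm diameter, at bin x -72.5 mm, y 0, standing 18 mm proud of the 50 mm high front block when fully up and 6 mm when fully home. The point moves with the peg.
- peg_tee (a joint): How far that peg is pushed down, m: 0 fully up, 0.012 fully home (hard stop). No spring: it slides straight down against about 3 N of friction and stays where it is left. It starts 0 to 3 mm down.
- bin_elbow: Light timber bin with one brass elbow in it, fixed, 190 (x) x 130 (y) x 50 mm high; origin at the centre of its underside, 6 mm above the bench. Its front, at -x, is a solid 45 mm deep block with the reorder peg upright in the middle of its top; behind that is an open compartment 135 x 110 mm, lined dark, floor 8 mm above the origin. The four bins stand side by side in one grey steel tray, in any order, all facing the same way.
- peg_elbow_top (a point): Centre of the flat top of the reorder peg of the bin with one brass elbow: a plain steel peg, 26 mm diameter, at bin x -72.5 mm, y 0, standing 18 mm proud of the 50 mm high front block when fully up and 6 mm when fully home. The point moves with the peg.
- peg_elbow (a joint): How far that peg is pushed down, m: 0 fully up, 0.012 fully home (hard stop). No spring: it slides straight down against about 3 N of friction and stays where it is left. It starts 0 to 3 mm down.
- bin_coupling: Light timber bin with two brass couplings in it, fixed, 190 (x) x 130 (y) x 50 mm high; origin at the centre of its underside, 6 mm above the bench. Its front, at -x, is a solid 45 mm deep block with the reorder peg upright in the middle of its top; behind that is an open compartment 135 x 110 mm, lined dark, floor 8 mm above the origin. The four bins stand side by side in one grey steel tray, in any order, all facing the same way.
- peg_coupling_top (a point): Centre of the flat top of the reorder peg of the bin with two brass couplings: a plain steel peg, 26 mm diameter, at bin x -72.5 mm, y 0, standing 18 mm proud of the 50 mm high front block when fully up and 6 mm when fully home. The point moves with the peg.
- peg_coupling (a joint): How far that peg is pushed down, m: 0 fully up, 0.012 fully home (hard stop). No spring: it slides straight down against about 3 N of friction and stays where it is left. It starts 0 to 3 mm down.
- bin_cap: Light timber bin with two brass end caps in it, fixed, 190 (x) x 130 (y) x 50 mm high; origin at the centre of its underside, 6 mm above the bench. Its front, at -x, is a solid 45 mm deep block with the reorder peg upright in the middle of its top; behind that is an open compartment 135 x 110 mm, lined dark, floor 8 mm above the origin. The four bins stand side by side in one grey steel tray, in any order, all facing the same way.
- peg_cap_top (a point): Centre of the flat top of the reorder peg of the bin with two brass end caps: a plain steel peg, 26 mm diameter, at bin x -72.5 mm, y 0, standing 18 mm proud of the 50 mm high front block when fully up and 6 mm when fully home. The point moves with the peg.
- peg_cap (a joint): How far that peg is pushed down, m: 0 fully up, 0.012 fully home (hard stop). No spring: it slides straight down against about 3 N of friction and stays where it is left. It starts 0 to 3 mm down.
- tee: Brass tee lying flat: run 76 mm along its x, branch 41 mm to its +y, 38 mm thick; origin on its underside below the crossing. Loose.
- elbow: Brass 90-degree elbow lying flat: legs 42 mm long to its +x and +y, 38 mm thick; origin on its underside below the corner. Loose.
- coupling0: Straight brass coupling lying along its x, 60 mm long, with a hexagon 36 mm across flats in the middle; origin on its underside. Loose.
- cap0: Brass end cap: hexagon 36 mm across flats, 24 mm high with its round crown, standing; origin at the centre of its underside. Loose.
- coupling1: Straight brass coupling lying along its x, 60 mm long, with a hexagon 36 mm across flats in the middle; origin on its underside. Loose.
- cap1: Brass end cap: hexagon 36 mm across flats, 24 mm high with its round crown, standing; origin at the centre of its underside. Loose.
- wrench: Wrench, 220 mm long, lying on the bench between robot and bins, to the robot's right. Loose.
- tin: Tin of jointing paste, 68 mm diameter, 60 mm high, standing on the bench between robot and bins, to the robot's left; origin under its centre. Loose.
- tape: Tape measure, 70 x 38 x 66 mm high, standing on the bench at the left end of the row of bins (+y); origin under its centre. Loose.
Things that resemble listed ones, but are neither listed nor needed, are in the scene too. What is shaped like the tee but green is not meant. There is more than one size of the wrench; the job needs the larger.

How it is judged:
By the outcome, as a careful person would: the job done as asked, in the order asked, and still so for the second after the job is handed in, with the robot touching nothing.
It also fails if it takes over 35 s, if anything falls off the work surface, if the arm or the gripper's body presses on something with over 40 N, if the wrist force passes 120 N, or if a joint passes its speed limit or range.

## Working session

There is one attempt and no reset: what is moved stays moved. The work goes in short steps, Python scripts to look and compute and a tool call to move; the robot and the scene stay as the last step left them, time stands still between calls to the robot, and variables do not carry over. Pictures are saved under pics/ and viewed, at most 10 in all, crops included, and the job is handed in when it is done.

Besides the shell and the picture viewer there is one more tool, called after ">>>" as name(argument=value, ...) on one line, values as JSON. send_rows: Moves the arm, as the interface text tells. Its arguments: {"type":"object","properties":{"targets":{"type":"array","items":{"type":"array","items":{"type":"number"}}},"jaw":{"type":"number"},"newtons":{"type":"number"}},"required":["targets"]}

```bash
mkdir -p pics; python3 - <<'E'
from rig import arm
import cv2,pickle,numpy as np
d={n:arm.grab_frame(n) for n in("scene","side","wrist")}
pickle.dump(d,open('d0.pkl','wb'))
for n in d:
    cv2.imwrite(f'pics/{n}0.png',d[n]['frame'][:,:,::-1]); print(n,d[n]['fov_y'],d[n]['cx'],d[n]['cy'],d[n]['view'].round(3).tolist())
o=arm.get_obs(); print(o, arm.tcp_to_grasp)
E
```

```text
scene 45.191134181108175 257.00863226029526 190.72000813221212 [[-0.008, 1.0, 0.001, -0.033], [0.86, 0.008, -0.51, -0.407], [-0.51, -0.003, -0.86, 1.774], [0.0, 0.0, 0.0, 1.0]]
side 52.24598461264747 253.73499846827963 195.35908746551854 [[-0.983, -0.18, 0.017, 0.511], [-0.108, 0.509, -0.854, 0.103], [0.145, -0.841, -0.521, 1.307], [0.0, 0.0, 0.0, 1.0]]
wrist 65.96789765994889 256.0171134384852 191.66954740827921 [[-1.0, 0.001, 0.002, 0.624], [0.002, 0.952, 0.307, -0.037], [-0.002, 0.307, -0.952, 0.393], [0.0, 0.0, 0.0, 1.0]]
{'time': 0.15, 'joints': array([ 2.58592823e-01,  3.85386026e-01,  6.92316876e-03, -3.29852126e-04,
       -1.19399680e+00, -2.58615603e-01]), 'dq': array([ 0.00031877, -0.00305917,  0.00342878,  0.00186709,  0.00143311,
       -0.00089167]), 'joint_efforts': array([ 3.86667998e-04, -3.91052306e+01,  1.87588084e+01,  4.22235444e+00,
        1.23758311e-02, -1.38926293e-04]), 'ee_pos': array([6.24541967e-01, 2.20925954e-06, 2.21704003e-01]), 'orientation': array([ 2.22037311e+00, -2.22069376e+00, -1.72922121e-03]), 'contact_force': array([ 0.67519727,  0.24740484, -0.21850121]), 'wrist_torque': array([-0.01129613,  0.04176858, -0.02924588]), 'grasp_force': 0.0, 'gripper_width': 0.08682331678979584} 0.0187
```

View pics/scene0.png

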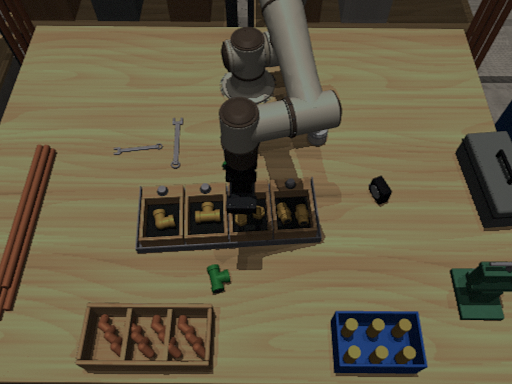

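View pics/side0.png

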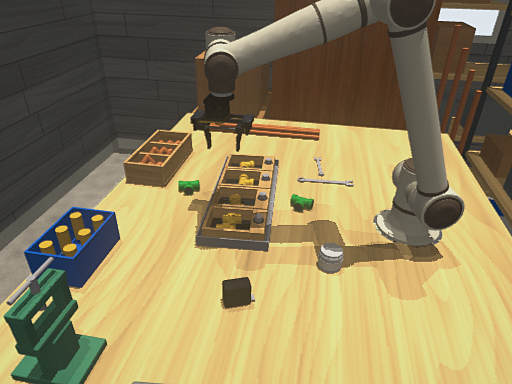

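The scene view shows four bins with pegs at about (163,190), (205,189), hidden behind the gripper, and (290,184). The candidates are (164,218) elbow-like, (208,215) tee-like, and (250,213) and (293,213) holding two pieces each. The green tees at (218,278) and (228,165) are not meant. I'll confirm with an enlarged crop and measure the pegs.

```bash
cat > h.py <<'E'
import numpy as np,cv2
def ray(c,u,v,z):
    f=c['frame'].shape[0]/2/np.tan(np.radians(c['fov_y'])/2); V=np.array(c['view'])
    R,t=V[:3,:3],V[:3,3]; o=-R.T@t; d=R.T@np.array([(u-c['cx'])/f,(v-c['cy'])/f,1]); return o+d*(z-o[2])/d[2]
def proj(c,p):
    f=c['frame'].shape[0]/2/np.tan(np.radians(c['fov_y'])/2); V=np.array(c['view'])
    q=V[:3,:3]@p+V[:3,3]; return np.array([c['cx'],c['cy']])+f*q[:2]/q[2]
E
python3 - <<'E'
import pickle,cv2,numpy as np
from h import *
d=pickle.load(open('d0.pkl','rb')); s=d['scene']
a=cv2.resize(s['frame'][170:255,130:330,::-1],None,fx=4,fy=4,interpolation=cv2.INTER_CUBIC)
cv2.imwrite('pics/crop.png',a)
for u,v in((163,188.5),(205,187.5),(290,183)): print(ray(s,u,v,.074).round(3), proj(d['side'],ray(s,u,v,.074)).round(1))
E
```

```text
[ 0.512 -0.258  0.074] [267.7 158.4]
[ 0.507 -0.126  0.074] [263.7 173.8]
[0.488 0.142 0.074] [256.1 214.3]
```

View pics/crop.png

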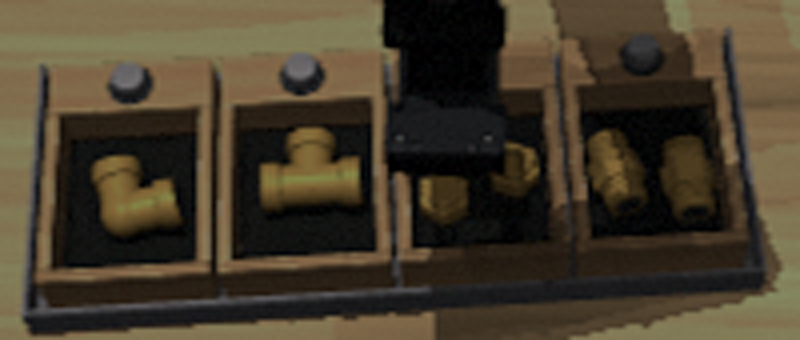

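View pics/wrist0.png

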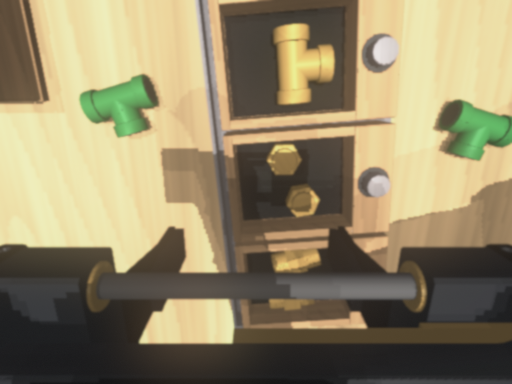

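The bins from -y are elbow (one, crop (135,195)), tee (one, crop (310,170)), caps (two) and couplings (two). Pegs to push are elbow at scene (162.5,189) and tee at (205.5,187.5). The wrist view agrees, with the tee peg at (384,50). I'll cross-check that peg using the wrist view, and close the fingers while moving over it.

```bash
python3 - <<'E'
import pickle
from h import *
d=pickle.load(open('d0.pkl','rb')); w=d['wrist']; s=d['scene']
for p in((384,50),(377,183)): print(ray(w,*p,.073).round(4))
for p in((162.5,189.2),(205.5,187.5)): print(ray(s,*p,.073).round(4))
E
```

```text
[ 0.5013 -0.1278  0.073 ]
[0.4915 0.0049 0.073 ]
[ 0.5136 -0.2595  0.073 ]
[ 0.5061 -0.1247  0.073 ]
```

>>> send_rows(targets=[[0.025,0.023,0,0],[0.025,0.023,0,0],[0.025,0.023,0,0],[0.025,0.023,0.0,0],[0.026,0.024,0.0,0]], jaw=1, newtons=10)

```text
time: 0.65
ee_pos: [0.5078, -0.1267, 0.2223]
orientation: [2.222, -2.221, -0.001]
contact_force: [0.5, -1.0, 0.2]
gripper_width: 0.0546
grasp_force: 0.0
```

>>> send_rows(targets=[[0,0.004,0.03,0],[0,0,0.03,0],[0,0,0.03,0],[0,0,0.025,0],[0,0,0,0]])

```text
time: 1.15
ee_pos: [0.5019, -0.126, 0.1041]
orientation: [2.216, -2.218, -0.01]
contact_force: [-0.5, 0.0, 0.1]
gripper_width: 0.0155
grasp_force: 0.0
```

```bash
python3 - <<'E'
from rig import arm
from h import *
o=arm.get_obs(); print(o['ee_pos'],o['gripper_width'])
import pickle
d={n:arm.grab_frame(n) for n in("side","wrist","scene")}; pickle.dump(d,open('d1.pkl','wb'))
a=cv2.resize(d['side']['frame'][120:250,180:300],None,fx=4,fy=4,interpolation=cv2.INTER_CUBIC)
b=cv2.resize(d['wrist']['frame'],(400,300))
im=np.zeros((520,880,3),np.uint8); im[:520,:480]=a; im[:300,480:]=b
cv2.imwrite('pics/c1.png',cv2.resize(im,(800,473))[:,:,::-1])
cv2.imwrite('pics/w1.png',d['wrist']['frame'][:,:,::-1])
print(proj(d['wrist'],o['ee_pos']),proj(d['wrist'],np.array([.504,-.127,.073])))
E
```

```text
[ 0.50194099 -0.12595728  0.104099  ] 0.015497262131881392
[258.90424042 241.95598421] [255.4446454  220.36856405]
```

View pics/c1.png

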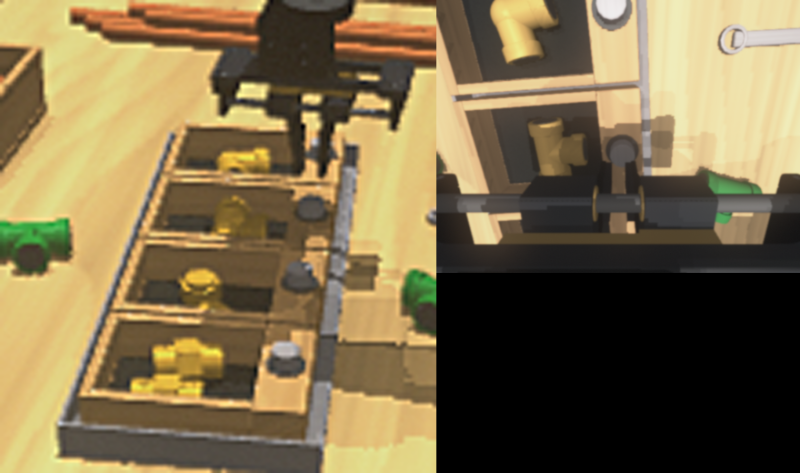

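View pics/w1.png

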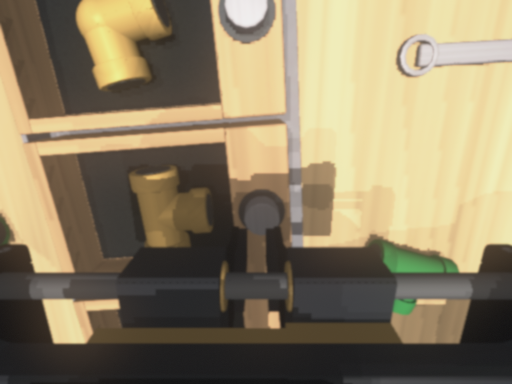

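In the wrist view the tee peg top is at about (263,210) and the elbow peg top at about (246,10). The fingers are nearly shut above the tee peg.

```bash
python3 - <<'E'
import pickle
from h import *
d=pickle.load(open('d1.pkl','rb')); w=d['wrist']
for p in((263,210),(246,10)): print(ray(w,*p,.073).round(4))
print(w['view'].round(3))
E
```

```text
[ 0.4986 -0.135   0.073 ]
[ 0.5093 -0.2595  0.073 ]
[[-1.     0.001  0.004  0.503]
 [ 0.002  0.952  0.307  0.118]
 [-0.004  0.307 -0.952  0.323]
 [ 0.     0.     0.     1.   ]]
```

>>> send_rows(targets=[[0,0,0,0],[0,0,0,0]])

```text
time: 1.5
ee_pos: [0.5059, -0.1259, 0.1089]
orientation: [-2.22, 2.22, -0.003]
contact_force: [-0.1, 0.6, 0.9]
gripper_width: 0.0004
grasp_force: 0.0
```

>>> send_rows(targets=[[0.002,0.003,0.01,0],[0,0,0.01,0],[0,0,0.008,0],[0,0,0.004,0],[0,0,0.0,0]])

```text
time: 2.0
ee_pos: [0.5014, -0.128, 0.0745]
orientation: [2.22, -2.22, -0.002]
contact_force: [0.7, 0.7, 0.8]
gripper_width: 0.0009
grasp_force: 0.0
```

>>> send_rows(targets=[[0,0,0.002,0],[0,0,0.002,0],[0,0,0.002,0],[0,0,0.002,0],[0,0,0.0,0]])

```text
time: 2.5
ee_pos: [0.5024, -0.128, 0.0676]
orientation: [-2.221, 2.221, -0.001]
contact_force: [1.0, -0.5, 1.1]
gripper_width: 0.0005
grasp_force: 0.6
```

>>> send_rows(targets=[[0,0,0.001,0],[0,0,0.001,0],[0,0,0.001,0],[0,0,0.001,0]])

```text
time: 2.9
ee_pos: [0.5024, -0.128, 0.0637]
orientation: [-2.221, 2.221, -0.001]
contact_force: [0.8, 0.4, 3.2]
gripper_width: 0.0006
grasp_force: 1.4
```

>>> send_rows(targets=[[0,0,0.001,0],[0,0,0.001,0]])

```text
time: 3.1
ee_pos: [0.5024, -0.128, 0.0623]
orientation: [-2.222, 2.221, -0.001]
contact_force: [-2.4, 1.2, 12.7]
gripper_width: 0.0006
grasp_force: 6.7
```

>>> send_rows(targets=[[0,0,0.0005,0],[0,0,0,0]])

```text
time: 3.3
ee_pos: [0.5024, -0.128, 0.0623]
orientation: [-2.222, 2.22, -0.002]
contact_force: [-1.6, 0.6, 10.2]
gripper_width: 0.0004
grasp_force: 5.3
```

>>> send_rows(targets=[[0,0,-0.006,0],[0,0,-0.02,0],[0,0,-0.025,0],[0.04,-0.002,0,0],[0.04,-0.002,0,0]])

```text
time: 3.8
ee_pos: [0.506, -0.2079, 0.1126]
orientation: [-2.224, 2.218, -0.0]
contact_force: [0.9, 0.9, -0.0]
gripper_width: 0.0003
grasp_force: 0.0
```

>>> send_rows(targets=[[0.04,-0.002,0,0],[0.012,-0.001,0,0],[0,0,0,0],[0,0,0,0]])

```text
time: 4.2
ee_pos: [0.5082, -0.2595, 0.1114]
orientation: [2.22, -2.222, -0.003]
contact_force: [0.5, 0.1, 0.2]
gripper_width: 0.0003
grasp_force: 0.0
```

```bash
python3 - <<'E'
from rig import arm
from h import *
import pickle
o=arm.get_obs(); print(o['ee_pos'])
d={n:arm.grab_frame(n) for n in("side","wrist","scene")}; pickle.dump(d,open('d2.pkl','wb'))
a=cv2.resize(d['side']['frame'][140:250,200:300],(380,418),interpolation=cv2.INTER_CUBIC)
b=cv2.resize(d['wrist']['frame'][100:300,150:350],(418,418),interpolation=cv2.INTER_CUBIC)
cv2.imwrite('pics/c2.png',np.hstack([a,b])[:,:,::-1])
print(proj(d['wrist'],np.array([.511,-.26,.073])))
E
```

```text
[ 0.50820703 -0.25945376  0.11135519]
[252.27556611 217.41220029]
```

View pics/c2.png

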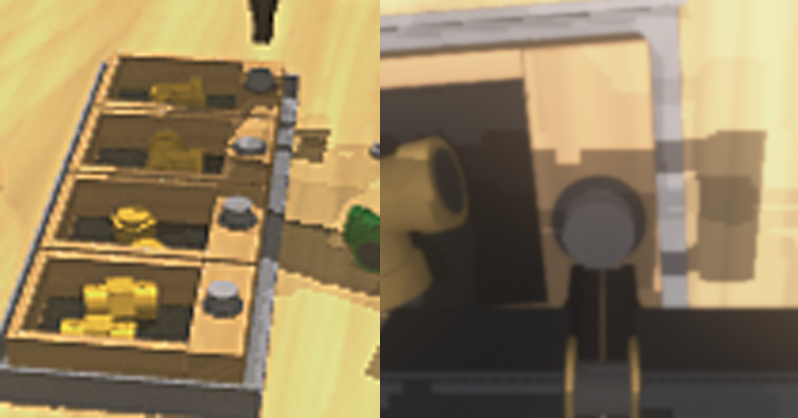

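The tee peg is now down, at side crop (248,146), and the others are up. The elbow peg top is at wrist pixel (254,209), directly under the fingers. I'll press it.

>>> send_rows(targets=[[0.002,-0.001,0.012,0],[0,0,0.012,0],[0,0,0.009,0],[0,0,0.003,0],[0,0,0.002,0]])

```text
time: 4.85
ee_pos: [0.5097, -0.2619, 0.0732]
orientation: [2.221, -2.221, -0.002]
contact_force: [-0.4, 0.5, 0.5]
gripper_width: 0.0009
grasp_force: 0.0
```

>>> send_rows(targets=[[0,0,0.002,0],[0,0,0.002,0],[0,0,0.002,0],[0,0,0.001,0],[0,0,0.001,0]])

```text
time: 5.35
ee_pos: [0.5101, -0.262, 0.0663]
orientation: [-2.221, 2.221, -0.001]
contact_force: [-0.2, 1.5, 3.7]
gripper_width: 0.0005
grasp_force: 1.4
```

>>> send_rows(targets=[[0,0,0.001,0],[0,0,0.001,0]])

```text
time: 5.55
ee_pos: [0.5101, -0.262, 0.0641]
orientation: [-2.221, 2.221, -0.0]
contact_force: [-1.1, 0.9, 3.3]
gripper_width: 0.0006
grasp_force: 1.4
```

>>> send_rows(targets=[[0,0,0.001,0],[0,0,0.001,0],[0,0,0.0003,0]])

```text
time: 5.85
ee_pos: [0.5101, -0.262, 0.0624]
orientation: [2.222, -2.221, 0.0]
contact_force: [-3.4, 2.5, 8.9]
gripper_width: 0.0006
grasp_force: 4.0
```

>>> send_rows(targets=[[0,0,0.0004,0],[0,0,0,0]])

```text
time: 6.05
ee_pos: [0.5101, -0.262, 0.0624]
orientation: [2.222, -2.221, 0.001]
contact_force: [-2.0, 3.2, 9.2]
gripper_width: 0.0006
grasp_force: 4.2
```

>>> send_rows(targets=[[0,0,-0.006,0],[0,0,-0.025,0],[0,0,-0.04,0],[0,0,-0.04,0],[0,0,-0.04,0]])

```text
time: 6.55
ee_pos: [0.5099, -0.262, 0.2136]
orientation: [-2.221, 2.222, 0.0]
contact_force: [-0.2, -0.1, -1.0]
gripper_width: 0.0005
grasp_force: 0.0
```

>>> send_rows(targets=[[0,0,0,0],[0,0,0,0],[0,0,0,0]])

```text
time: 6.85
ee_pos: [0.5093, -0.2617, 0.2109]
orientation: [2.22, -2.221, -0.004]
contact_force: [-0.2, 0.4, 0.1]
gripper_width: 0.0008
grasp_force: 0.0
```

```bash
python3 - <<'E'
from rig import arm
from h import *
d={n:arm.grab_frame(n) for n in("side","scene")}
a=cv2.resize(d['side']['frame'][140:250,200:300],(380,418),interpolation=cv2.INTER_CUBIC)
b=cv2.resize(d['scene']['frame'][140:260,130:330],(418,251),interpolation=cv2.INTER_CUBIC)
b=np.vstack([b,np.zeros((167,418,3),np.uint8)])
cv2.imwrite('pics/c3.png',np.hstack([a,b])[:,:,::-1]); print(arm.get_obs()['ee_pos'])
E
```

```text
[ 0.50923145 -0.26176432  0.21061386]
```

View pics/c3.png

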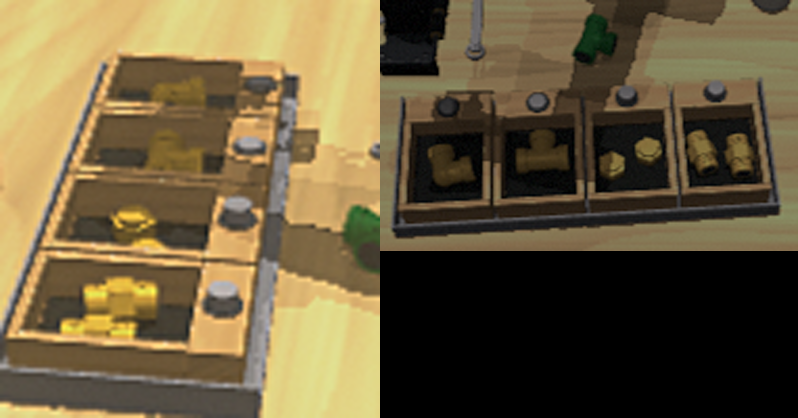

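The elbow peg (260,85) and tee peg (248,146) are low. The cap peg (238,212) and coupling peg (222,298) still stand, and the fittings are undisturbed.

```bash
python3 -c "
from rig import arm
print(arm.hand_in())"
```

```text
the job is handed in; nothing more can be done
None
```

I pushed the tee and elbow pegs down to their hard stops, left the cap and coupling pegs up with the fittings undisturbed, withdrew the arm, and handed the job in (about 7 s used, no verdict shown).

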